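Set the lamp dimmer to its third click

TASK

Set the left-hand fader of the lamp dimmer (left as seen from the robot, which stands where the operator would) for filming: with shut fingertips push its cap all the way down to the off stop at the near end of the slot, then push it back up, counting the clicks by feel, and leave it seated in the third click above off. Only push the cap, gently, without pinching it, and leave the right-hand fader and everything else on the desk where it is.

Things in the scene. Friction and masses are not known exactly. Their poses are not given: they have to be found in the camera images.
- dimmer: Lamp dimmer fixed to the desk: flat black case 232 mm long (x) by 182 mm wide (y), aluminium face plate with its flat top 48 mm above the desk; besides the two caps nothing on it is over 5 mm tall. Origin: centre of the underside. Its +x axis runs along the two slots, away from the operator, to the brighter end where the cables leave; +y points to the operator's left. Slots at y = +38 mm (left) and -38 mm (right).
- fader_left (a joint): Travel of the left-hand fader along the dimmer's +x axis, in m: 0 = off, against the stop at the near (operator's) end; 0.098 = far end. Sprung clicks every 14 mm: 0 (off), 0.014 (first), 0.028 (second), 0.042 (third) ... 0.098 (seventh). It is found resting in one of the clicks four to seven. No scale is printed.
- fader_left_cap (a point): Centre of the left-hand fader's black cap: 16 mm along the slot, 26 mm across, 24 mm tall, from 3 to 27 mm above the face plate; white line across its top. About 7 N along the slot pushes it out of a click, either way; the resistance fades to nothing half-way to the next click, where the cap snaps ahead of the finger, about 7 mm, and seats by itself. Its frame is parallel to the dimmer's.
- fader_right_cap (a point): Centre of the identical cap of the right-hand fader, in the slot 76 mm to the right of the left one; it may stand at any click and is not to be moved.
- brush_mug: Bystander: black mug of brushes, 82 mm across, mug 96 mm and brushes up to 220 mm tall, beyond the dimmer's left side. Origin: centre of its underside.
- medium_bottle: Bystander: white bottle with a black cap, 60 mm across, 160 mm tall, to the right of the dimmer. Origin: centre of its underside.
- paint_jar: Bystander: small glass jar with a white lid, 60 mm across, 62 mm tall, to the right of the dimmer. Origin: centre of its underside.
- varnish_brush: Bystander: brush with a wooden handle lying on the desk left of the dimmer, 190 mm long, 20 mm thick. Origin: centre of its underside; it lies along its x axis.
- left_off (a point): Fixed point: where the centre of the left-hand cap is when the fader is at off (63 mm above the desk, 49 mm short of the dimmer's centre, 38 mm left of it).

How it is judged (in metres and radians):
On the way, in this order (a step that is already met when the one before it is completed fails the run):
1. the left-hand fader is all the way down at the off stop (value of joint fader_left below 0.003 m), for 0.1 s.
2. the left-hand fader rests in the third click (value of joint fader_left between 0.0395 and 0.0445 m), for 0.3 s.
At the end, for the whole second after the job is handed in: The left-hand fader, after having been at the off stop, is at rest in its third click (42 mm of travel, within 2.5 mm); the right-hand fader has not moved by 5 mm and the mug, bottle, jar and brush not by 15 mm (all of step 2 and velocity of joint fader_left between -0.005 and 0.005 m/s and distance of fader_right_cap from where it was at the start of the episode below 0.005 m and distance of each of brush_mug, medium_bottle, paint_jar, varnish_brush from where it was at the start of the episode below 0.015 m); the robot touches nothing.
It fails at once if the right-hand fader is moved (5 mm or more) (distance of fader_right_cap from where it was at the start of the episode above 0.005 m).
It fails at once if the fader cap is pinched or rammed (over 35 N) (contact force between the fingers and fader_left above 35 N).
It fails at once if a bystander is pushed, lifted or knocked over (moved 15 mm) (distance of any of brush_mug, medium_bottle, paint_jar, varnish_brush from where it was at the start of the episode above 0.015 m or angle between any of brush_mug, medium_bottle, paint_jar's own z axis and vertical above 0.4 rad).
It also fails if it takes over 67 s, if anything falls off the work surface, if the arm or the gripper's body presses on something with over 40 N, if the wrist force passes 120 N, or if a joint passes its speed limit or range.

ROBOT

A 6-joint arm with a two-finger parallel gripper is mounted at the origin on the work surface. World frame = base frame: x ahead of the robot, y to its left, z up, the work surface at z = 0. Lengths are in mm, angles in rad, forces in N, time in s.
With the tool pointing down it reaches from about 350 to 850 mm from the base axis. Payload 8.1 kg.
Tool frame: the origin (TCP) lies midway between the tips of the shut fingers; the grasp point (between the pads) lies 19 mm behind it; z points along the fingers, y is the line along which they close (so a half turn about z gives the same grasp; the last joint's range is limited). The gripper opens to 93 mm and grips with 3 to 60 N. Pads are 15 mm wide; open, the fingers measure 128 mm over their backs; the gripper's body (75 mm by 188 mm) begins 65 mm behind the grasp point.
Start: joints at [-1.227, 0.13, 1.488, -0, 1.523, -0.085], TCP at [249.488, -545.675, 218.635] pointing down, gripper open.
Joint ranges: [-2.96, 2.96], [-0.89, 2.26], [0.02, 2.5], [-1.34, 4.48], [0, 2.73], [-2.66, 2.66]. Speed limits (rad/s): [2.39, 2.39, 2.79, 3.14, 3.14, 3.14].

INTERFACE

Orientations are given as a unit quaternion [w, x, y, z].
In Python, from station import manip gives the robot as it stands.
- The arm moves only by the tool servo_tool, never from a script. Its argument "increments" is a list that holds one entry, the list of rows, each a list of 7 numbers: the shift along the tool's x, y, z in cm, then the turn, a rotation vector about the tool's x, y, z in degrees, then the finger opening in cm, from 0 to 9.3. A call has 1 to 12 rows; each row shifts and turns the commanded pose from where the row before left it, along the tool's axes as they then stand; what a row does not reach is not made up. A row lasts 1/8 s, in which the tool goes at most 62.5 mm and 10.7 degrees, less where a joint would pass 70% of its speed; a pose out of reach is approached as far as the arm can. A call with a gripper value outside its range is refused whole. The fingers move at their own pace and stop on an object; the grip force is fixed at half the most. Time passes only in rows, so rows that do not move let the fingers close. It gives the time, the measured TCP pose, the force, the opening and the grip force at its end, in the units of the state.
- manip.observe(): the state, without advancing time (a new reading comes with each control period).
- manip.capture(name): name is "side" or "top"; returns the picture (420x560x3 uint8, red, green, blue); there is no depth.
- manip.camera_params(name): a dict with "camera_matrix" (3x3 intrinsics, pixels), "k1" (the pictures are not rectified: a ray, as slopes to the right and down, at radius r is drawn at 1 + k1 r^2 times it, then the intrinsics apply), "cam_to_world" (4x4, takes a point from camera to world coordinates). Camera axes: x right, y down, z forward; pixel columns grow to the right and rows downward; lengths in mm; the calibration is good to about 2 mm. A picture is of the moment at which its call begins. camera_params takes no time and is no camera call.
- manip.sign_off(): hands the job in; it is judged then, once.
The state is a dict: "clock": time; "joint_pos": joint angles; "qd": joint speeds; "tau": joint torques, N m; "eef_pos": TCP position; "ee_rot": TCP orientation; "wrist_force": force on the tool from outside, world axes, zero at the start; "ft_torque": the same for the moment, N m; "finger_gap": opening from 0.0 (shut) to 1.0 (fully open); "grip_force": force on a finger pad.
Only numpy, scipy, OpenCV 4.12 (cv2) and the standard library are available. Lean on these libraries where they do the work, as an engineer would, in place of code of your own. Each camera call takes 0.05 s, during which the arm holds its last target. There are 200 camera calls.

## Working session

There is one attempt and no reset: what is moved stays moved. The work goes in short steps, Python scripts to look and compute and a tool call to move; the robot and the scene stay as the last step left them, time stands still between calls to the robot, and variables do not carry over. Pictures are saved under pics/ and viewed, at most 10 in all, crops included, and the job is handed in when it is done.

Besides the shell and the picture viewer there is one more tool, called after "Request:" by a JSON object that holds its "name" and its "arguments". servo_tool: Moves the arm, as the interface text tells. Its arguments: {"type":"object","properties":{"increments":{"type":"array","items":{"type":"array","items":{"type":"array","items":{"type":"number"}}}}},"required":["increments"]}

```bash
mkdir -p pics; ls; python3 - <<'E'
from station import manip
import cv2,json
s=manip.observe();print(s)
for n in("top","side"):
    cv2.imwrite(f"pics/{n}0.png",cv2.cvtColor(manip.capture(n),cv2.COLOR_RGB2BGR))
    p=manip.camera_params(n);print(n,p)
E
```

```text
pics
{'clock': 0.0, 'joint_pos': array([-1.22737466e+00,  1.31146330e-01,  1.48926390e+00,  2.36156035e-05,
        1.52297769e+00, -8.54185624e-02]), 'qd': array([ 2.02719899e-04, -2.29844885e-04, -9.64008050e-05,  3.98472566e-05,
        1.92964565e-04,  1.78286300e-04]), 'tau': array([ 9.51774382e-04, -5.59822297e+01, -4.91769826e+01,  7.70053128e-02,
        3.51730711e-02, -1.61783637e-04]), 'eef_pos': array([ 249.3206291 , -545.13649433,  217.6047396 ]), 'ee_rot': array([-8.91695990e-04,  9.77099676e-01,  2.12780209e-01, -1.03779919e-04]), 'wrist_force': array([-0.46043989, -0.63923615,  1.22218166]), 'ft_torque': array([ 0.02944416, -0.05429463,  0.01434518]), 'grip_force': 0.0, 'finger_gap': 0.9970423794270584}
top {'camera_matrix': array([[414.06581257,   0.        , 280.35213435],
       [  0.        , 414.06581257, 211.47557448],
       [  0.        ,   0.        ,   1.        ]]), 'k1': -0.03092570948993464, 'cam_to_world': array([[ 1.24091328e-02, -9.84185210e-01,  1.76707344e-01,
         4.21745918e+02],
       [-9.99478326e-01, -6.93859277e-03,  3.15425423e-02,
         4.89356613e+01],
       [-2.98176033e-02, -1.77006576e-01, -9.83757888e-01,
         8.24074337e+02],
       [ 0.00000000e+00,  0.00000000e+00,  0.00000000e+00,
         1.00000000e+00]])}
side {'camera_matrix': array([[457.77395008,   0.        , 276.88404644],
       [  0.        , 457.77395008, 195.74903873],
       [  0.        ,   0.        ,   1.        ]]), 'k1': -0.1275170851647072, 'cam_to_world': array([[-9.30343628e-01, -2.97656414e-01,  2.14152732e-01,
         3.48550928e+02],
       [-3.66431436e-01,  7.32787458e-01, -5.73367722e-01,
         6.35649504e+02],
       [ 1.37381438e-02, -6.11901299e-01, -7.90814810e-01,
         8.79457121e+02],
       [ 0.00000000e+00,  0.00000000e+00,  0.00000000e+00,
         1.00000000e+00]])}
```

View pics/top0.png

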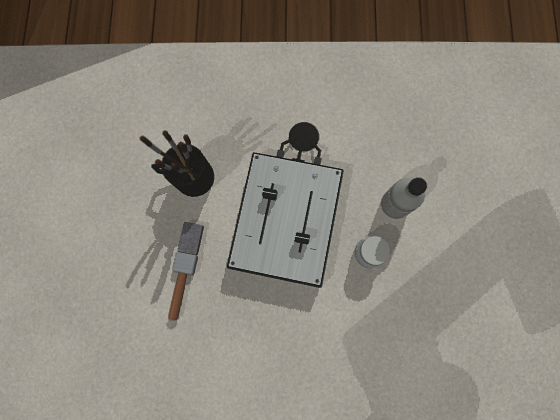

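View pics/side0.png

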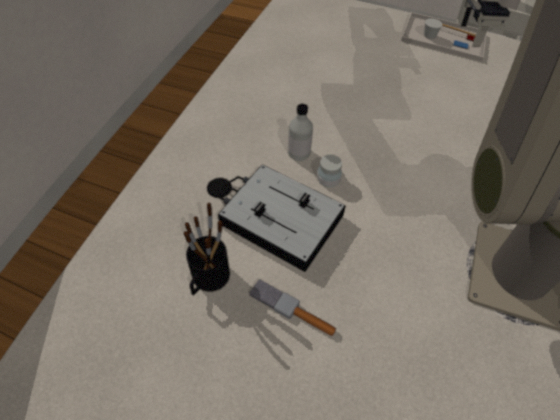

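The top view shows the dimmer with corners near (253,153), (343,170), (322,286) and (228,268). The left cap is at about (270,193) and the right cap at about (302,238). The mug is at upper left, the brush to the left, and the bottle and jar to the right. The side view shows the same layout.

```bash
cat > h.py <<'E'
import numpy as np, cv2
from station import manip
def cast(n,px,z):
    p=manip.camera_params(n);K=p["camera_matrix"];T=p["cam_to_world"]
    d=cv2.undistortPoints(np.array(px,float).reshape(-1,1,2),K,np.array([p["k1"],0,0,0.]),).reshape(-1,2)
    r=np.c_[d,np.ones(len(d))]@T[:3,:3].T;o=T[:3,3]
    return o+r*((z-o[2])/r[:,2])[:,None]
E
python3 - <<'E'
from h import *
im=cv2.imread("pics/top0.png");g=cv2.cvtColor(im,cv2.COLOR_BGR2GRAY)
hsv=cv2.cvtColor(im,cv2.COLOR_BGR2HSV)
# plate: low-saturation bright region bounded by the black rim
print(hsv[210,285],hsv[200,220],hsv[330,250])
m=((g>80)).astype(np.uint8)
n,l,st,_=cv2.connectedComponentsWithStats(m,connectivity=4)
k=l[210,285];print(st[k])
if st[k][4]<20000:
    c=max(cv2.findContours((l==k).astype(np.uint8),0,cv2.CHAIN_APPROX_NONE)[0],key=cv2.contourArea)
    w=cast("top",c.reshape(-1,2),48)[:,:2].astype(np.float32)
    r=cv2.minAreaRect(w);print(r);print(cv2.boxPoints(r))
for nm,(x0,y0,x1,y1) in {"L":(258,183,282,206),"R":(290,227,314,250)}.items():
    sub=g[y0:y1,x0:x1];print(nm);print(sub)
E
python3 -c "
import cv2
a=cv2.imread('pics/top0.png')[140:295,220:350];b=cv2.imread('pics/side0.png')[155:275,205:355]
cv2.imwrite('pics/c.png',cv2.hconcat([cv2.resize(a,(390,465),interpolation=2),cv2.resize(b,(400,465),interpolation=2)]))"
```

```text
[ 68   7 153] [ 20  24 160] [ 20  23 164]
[  229   154   113   131 10034]
((550.5017700195312, 63.56730270385742), (173.67453002929688, 223.83912658691406), 79.00872039794922)
[[ 4.2407889e+02 -3.3850098e-01]
 [ 6.4381195e+02 -4.3015572e+01]
 [ 6.7692468e+02  1.2747311e+02]
 [ 4.5719159e+02  1.7015018e+02]]
L
[[150 144 146 149 150 146 143 146 144 151 144 150 151 105  50  94 153 150
  147 148 151 148 146 149]
 [152 146 149 147 151 145 144 144 145 150 146 153 154 109  26  40 108 136
  145 129 136 147 146 149]
 [149 147 153 150 153 145 145 144 144 146 147 151 148  74  28  52 138 134
  130 133 137 130 131 146]
 [ 67  90  70  97 126 147 148 144 150 146 151 155 145  43  34  64 140 134
  129 131 136 127 132 131]
 [150 150 150 122 126 142 112 155 157 150 155 157 129  31  39  87 139 134
  128 134 135 131 132 133]
 [146 150 150 151 146 100  23  26  45  47  83 103  68  28  48 117 139 134
  133 134 132 129 131 134]
 [146 149 150 153 138  37  31  31  30  31  32  30  32  34  41  79 104 102
  138 137 131 130 133 136]
 [146 149 149 153 140  44  31  33  33  32  34  31  33  33  33  29  29  29
   62 14
[... 3160 characters left out ...]
57 154 143 107 111 112 114 117 115  43  33  43  43  39  33  29  29
   70 157 155 148 151 150]
 [152 155 155 146 105 107 112 115 114 111  27  36  75 119 117 111  82  94
  155 154 152 148 150 146]
 [150 152 104 104 108 108 109 112 111  85  26  42  93 113 115 113 117 156
  152 152 150 151 150 147]
 [156 151 102 108 108 107 111 114 112  83  27  41  95 113 111 109 113 153
  150 151 151 149 149 151]
 [152 108 105 107 108 105 111 112 109  38  31  47 116 112 112 107 113 153
  148 153 150 152 149 152]
 [152 111 108 108 109 106 112 111 111  41  30  57 115 113 112 105 115 151
  151 147  91  99 126 151]
 [109 108 105 106 109 110 111 114 110  26  35  74 115 111 110 114 152 150
  149 154 148 124 117  71]]
```

View pics/c.png

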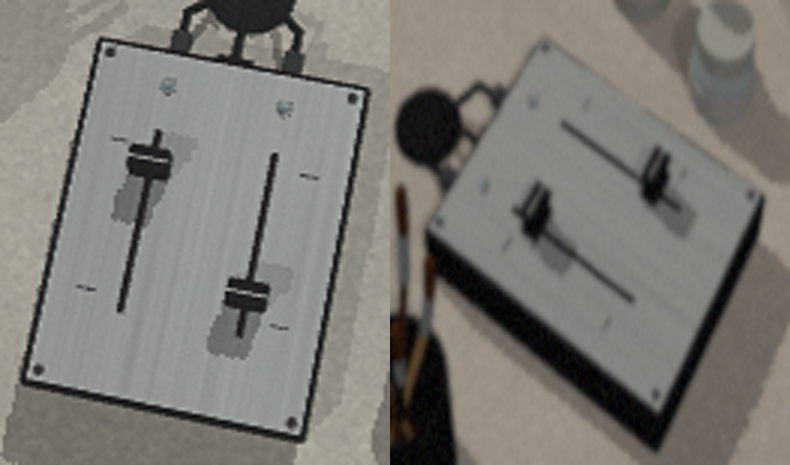

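The crop confirms the left cap high in its slot near px (269,192) and the right cap low near (302,237). The plate rectangle fits the 232x182 case, with a rim of about 4 mm on each side.

```bash
python3 - <<'E'
from h import *
a=np.radians(-10.99);X=np.array([np.cos(a),np.sin(a)]);Y=np.array([-X[1],X[0]]);C=np.array([550.5,63.57])
f=lambda n,px,z:[((p[:2]-C)@np.c_[X,Y]).round(1) for p in cast(n,px,z)]
print("caps L,R (top)",f("top",[[269.2,192.1],[301.8,237.2]],75), "slot ends z48",f("top",[[273,183.5],[260.5,243.5]],48))
print("side caps (white line)",f("side",[[205+(538-390)*.375,155+197*.258],[205+(657-390)*.375,155+160*.258]],75))
print("mug base,mug top,bottle cap,jar",[f("top",[p],z)[0] for p,z in[([195,190],0),([182,165],96),([417,186],160),([375,250],62),([165,135],200)]])
s=manip.observe()
for v in(115,):
  t=C+v*X+38*Y;print(v,t,"delta",t-s["eef_pos"][:2])
print(C-49*X+38*Y)
E
```

```text
caps L,R (top) [array([35.6, 38. ]), array([-34.9, -37.5])] slot ends z48 [array([59.4, 37.1]), array([-58.9,  36.3])]
side caps (white line) [array([32.8, 35.1]), array([-35.7, -41. ])]
mug base,mug top,bottle cap,jar [array([ 25.9, 196.6]), array([ 49.7, 204.2]), array([  75.2, -206.2]), array([ -29.8, -173.3]), array([ 68.1, 208.9])]
115 [670.63518547  78.94976628] delta [421.31579425 624.16106829]
[509.64286824 110.21434354]
```

Request:
{"name": "servo_tool", "arguments": {"increments": [[[0,0,-0.5,0,0,-9.1,0],[0,0,-0.5,0,0,-9.1,0],[0,0,0,0,0,-9.1,0],[0,0,0,0,0,-9.1,0],[0,0,0,0,0,-9.0,0],[0,0,0,0,0,-9.0,0],[0,0,0,0,0,0,0]]]}}

```text
clock: 0.98
eef_pos: [249.4, -545.4, 228.1]
ee_rot: [-0.0, 0.772, 0.635, 0.0]
wrist_force: [-0.6, -0.3, -0.4]
finger_gap: 0.294
grip_force: 0.0
```

Request:
{"name": "servo_tool", "arguments": {"increments": [[[4.3,1.6,0,0,0,0,0],[4.3,1.6,0,0,0,0,0],[4.3,1.6,0,0,0,0,0],[4.3,1.6,0,0,0,0,0],[4.3,1.6,0,0,0,0,0],[4.3,1.6,0,0,0,0,0],[4.3,1.6,0,0,0,0,0],[4.3,1.6,0,0,0,0,0],[4.3,1.6,0,0,0,0,0],[4.3,1.6,0,0,0,0,0],[4.3,1.6,0,0,0,0,0],[4.3,1.6,0,0,0,0,0]]]}}

```text
clock: 2.48
eef_pos: [537.2, -74.5, 228.5]
ee_rot: [0.0, 0.773, 0.634, -0.0]
wrist_force: [0.4, -0.2, 0.1]
finger_gap: 0.005
grip_force: 0.0
```

Request:
{"name": "servo_tool", "arguments": {"increments": [[[4.3,1.7,0,0,0,0,0],[4.3,1.7,0,0,0,0,0],[4.3,1.7,0,0,0,0,0],[4.3,1.7,0,0,0,0,0],[0.5,0,0,0,0,0,0],[0,0,0,0,0,0,0],[0,0,0,0,0,0,0]]]}}

```text
clock: 3.35
eef_pos: [637.0, 83.7, 228.7]
ee_rot: [0.0, 0.772, 0.635, -0.0]
wrist_force: [-0.2, -0.0, -0.8]
finger_gap: 0.005
grip_force: 0.0
```

```bash
cat >> h.py <<'E'
a=np.radians(-10.99);X=np.array([np.cos(a),np.sin(a)]);Y=np.array([-X[1],X[0]]);C=np.array([550.5,63.57])
def st():
    s=manip.observe();d=(s["eef_pos"][:2]-C)@np.c_[X,Y]
    print("t",s["clock"],"dimmer xy",d.round(1),"z",s["eef_pos"][2].round(1),"F along/across/z",(s["wrist_force"][:2]@np.c_[X,Y]).round(1),s["wrist_force"][2].round(1),"gap",s["finger_gap"],"q",s["ee_rot"].round(4))
E
python3 - <<'E'
from h import *
st()
cv2.imwrite("pics/s1.png",cv2.resize(cv2.cvtColor(manip.capture("side"),cv2.COLOR_RGB2BGR)[80:300,150:400],(750,600*660//660)))
E
```

```text
t 3.35 dimmer xy [81.  36.2] z 228.7 F along/across/z [-0.1 -0.1] -0.8 gap 0.004583738391996258 q [ 1.000e-04  7.725e-01  6.350e-01 -1.000e-04]
```

View pics/s1.png

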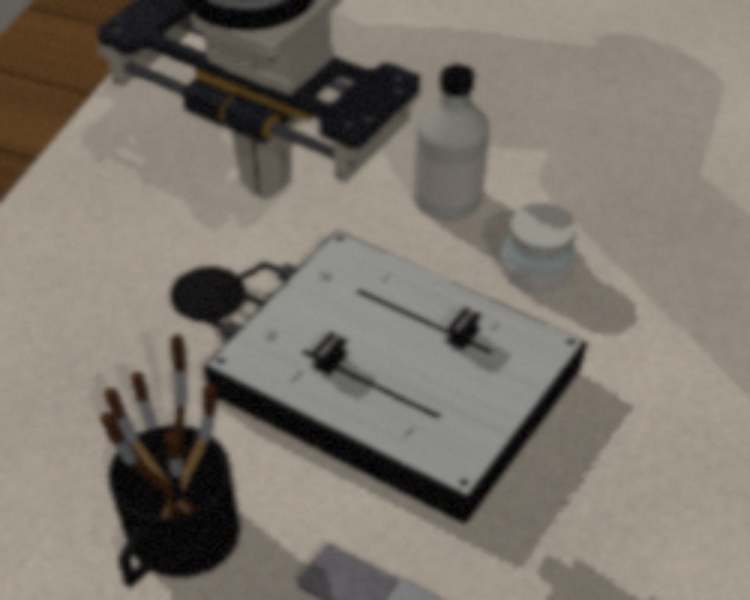

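The picture shows the shut fingers at about (262,165) above the far side of the dimmer, the body clear of the mug and bottle, and both caps untouched. Next I descend beyond the left cap.

Request:
{"name": "servo_tool", "arguments": {"increments": [[[0.2,0,3,0,0,0,0],[0,0,3,0,0,0,0],[0,0,3,0,0,0,0],[0,0,3,0,0,0,0],[0,0,1,0,0,0,0],[0,0,1,0,0,0,0],[0,0,1,0,0,0,0],[0,0,1,0,0,0,0],[0,0,0.7,0,0,0,0],[0,0,0,0,0,0,0],[0,0,0,0,0,0,0]]]}}

```text
clock: 4.78
eef_pos: [637.9, 86.8, 62.0]
ee_rot: [0.0, 0.772, 0.636, 0.0]
wrist_force: [0.6, 0.2, 1.2]
finger_gap: 0.006
grip_force: 0.0
```

```bash
python3 - <<'E'
from h import *
st()
cv2.imwrite("pics/s2.png",cv2.resize(cv2.cvtColor(manip.capture("side"),cv2.COLOR_RGB2BGR)[130:290,190:390],(750,600)))
E
```

```text
t 4.775 dimmer xy [81.4 39.4] z 62.0 F along/across/z [0.6 0.3] 1.2 gap 0.005573604450563585 q [1.000e-04 7.718e-01 6.359e-01 2.000e-04]
```

View pics/s2.png

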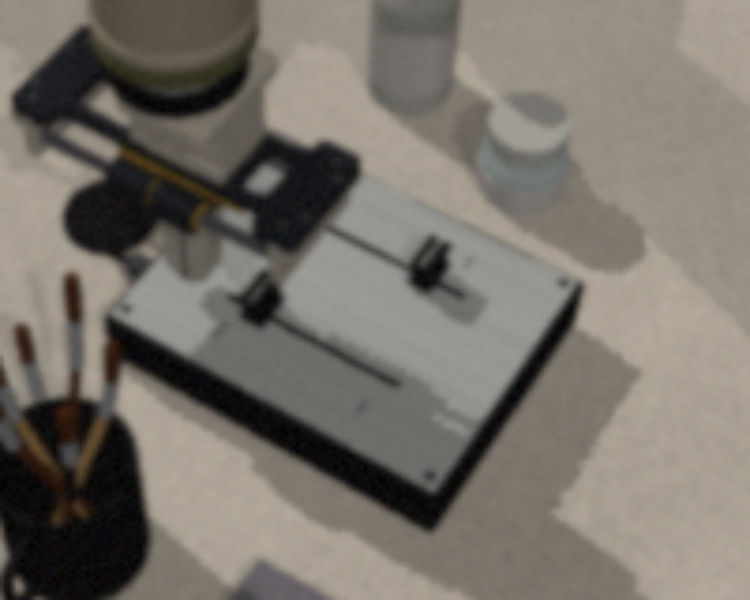

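The shut fingers at about (195,250) are down on the plate just beyond the cap at (262,297), in line with the slot. Now I push gently toward the operator.

Request:
{"name": "servo_tool", "arguments": {"increments": [[[0,-0.3,0,0,0,0,0],[0,-0.3,0,0,0,0,0],[0,-0.3,0,0,0,0,0],[0,-0.3,0,0,0,0,0],[0,-0.2,0,0,0,0,0],[0,-0.2,0,0,0,0,0],[0,-0.2,0,0,0,0,0],[0,-0.2,0,0,0,0,0],[0,-0.2,0,0,0,0,0]]]}}

```text
clock: 5.95
eef_pos: [616.0, 90.9, 61.6]
ee_rot: [-0.0, 0.772, 0.636, -0.0]
wrist_force: [0.8, 0.1, 0.1]
finger_gap: 0.002
grip_force: 0.0
```

Request:
{"name": "servo_tool", "arguments": {"increments": [[[0,-0.2,0,0,0,0,0],[0,-0.2,0,0,0,0,0]]]}}

```text
clock: 6.2
eef_pos: [613.3, 91.5, 61.9]
ee_rot: [0.001, 0.772, 0.636, 0.001]
wrist_force: [9.2, -2.1, -6.9]
finger_gap: 0.004
grip_force: 4.6
```

Request:
{"name": "servo_tool", "arguments": {"increments": [[[0,-0.2,0,0,0,0,0],[0,-0.2,0,0,0,0,0]]]}}

```text
clock: 6.45
eef_pos: [609.1, 92.3, 61.9]
ee_rot: [0.001, 0.772, 0.636, 0.001]
wrist_force: [2.2, -0.3, -0.6]
finger_gap: 0.004
grip_force: 1.4
```

Request:
{"name": "servo_tool", "arguments": {"increments": [[[0,-0.2,0,0,0,0,0],[0,-0.2,0,0,0,0,0]]]}}

```text
clock: 6.7
eef_pos: [603.8, 93.3, 61.6]
ee_rot: [-0.0, 0.772, 0.636, -0.0]
wrist_force: [0.0, -0.1, -0.5]
finger_gap: 0.001
grip_force: 0.0
```

```bash
python3 -c "
from h import *
st()"
```

```text
t 6.7 dimmer xy [46.6 39.4] z 61.6 F along/across/z [ 0.  -0.1] -0.5 gap 0.0012139854346709265 q [-3.000e-04  7.718e-01  6.359e-01 -3.000e-04]
```

Request:
{"name": "servo_tool", "arguments": {"increments": [[[0,-0.2,0,0,0,0,0],[0,-0.2,0,0,0,0,0],[0,-0.2,0,0,0,0,0],[0,-0.2,0,0,0,0,0],[0,-0.2,0,0,0,0,0],[0,-0.2,0,0,0,0,0],[0,-0.2,0,0,0,0,0],[0,-0.2,0,0,0,0,0],[0,-0.2,0,0,0,0,0],[0,-0.2,0,0,0,0,0]]]}}

```text
clock: 7.95
eef_pos: [585.8, 96.8, 61.8]
ee_rot: [0.001, 0.772, 0.636, 0.001]
wrist_force: [9.7, -1.2, -7.6]
finger_gap: 0.007
grip_force: 4.8
```

Request:
{"name": "servo_tool", "arguments": {"increments": [[[0,-0.2,0,0,0,0,0],[0,-0.2,0,0,0,0,0],[0,-0.2,0,0,0,0,0],[0,-0.2,0,0,0,0,0],[0,-0.2,0,0,0,0,0],[0,-0.2,0,0,0,0,0],[0,-0.2,0,0,0,0,0],[0,-0.2,0,0,0,0,0],[0,-0.2,0,0,0,0,0],[0,-0.2,0,0,0,0,0]]]}}

```text
clock: 9.2
eef_pos: [564.9, 100.9, 61.8]
ee_rot: [-0.0, 0.772, 0.636, 0.0]
wrist_force: [0.1, -0.1, 0.2]
finger_gap: 0.005
grip_force: 0.1
```

Request:
{"name": "servo_tool", "arguments": {"increments": [[[0,-0.2,0,0,0,0,0],[0,-0.2,0,0,0,0,0],[0,-0.2,0,0,0,0,0],[0,-0.2,0,0,0,0,0],[0,-0.2,0,0,0,0,0],[0,-0.2,0,0,0,0,0],[0,-0.2,0,0,0,0,0],[0,-0.2,0,0,0,0,0],[0,-0.2,0,0,0,0,0],[0,-0.2,0,0,0,0,0]]]}}

```text
clock: 10.45
eef_pos: [545.3, 104.8, 61.6]
ee_rot: [0.0, 0.772, 0.636, 0.0]
wrist_force: [4.1, -0.7, -0.7]
finger_gap: 0.008
grip_force: 1.9
```

```bash
python3 -c "
from h import *
st()"
```

```text
t 10.45 dimmer xy [-13.   39.4] z 61.6 F along/across/z [4.1 0.1] -0.7 gap 0.00759764627008625 q [1.000e-04 7.718e-01 6.359e-01 0.000e+00]
```

Now I feel for the off stop in small steps.

Request:
{"name": "servo_tool", "arguments": {"increments": [[[0,-0.2,0,0,0,0,0],[0,-0.2,0,0,0,0,0],[0,-0.2,0,0,0,0,0]]]}}

```text
clock: 10.82
eef_pos: [540.4, 105.7, 61.9]
ee_rot: [0.001, 0.772, 0.636, 0.001]
wrist_force: [4.0, 0.3, -1.2]
finger_gap: 0.007
grip_force: 1.4
```

Request:
{"name": "servo_tool", "arguments": {"increments": [[[0,-0.2,0,0,0,0,0],[0,-0.2,0,0,0,0,0]]]}}

```text
clock: 11.08
eef_pos: [535.0, 106.7, 61.5]
ee_rot: [-0.0, 0.772, 0.636, -0.0]
wrist_force: [0.7, 0.3, -0.1]
finger_gap: 0.005
grip_force: 0.0
```

Request:
{"name": "servo_tool", "arguments": {"increments": [[[0,-0.1,0,0,0,0,0],[0,-0.1,0,0,0,0,0]]]}}

```text
clock: 11.32
eef_pos: [533.4, 107.1, 61.6]
ee_rot: [-0.0, 0.772, 0.636, -0.0]
wrist_force: [-0.9, 0.3, 0.2]
finger_gap: 0.002
grip_force: 0.0
```

```bash
python3 -c "
from h import *
st()"
```

```text
t 11.325 dimmer xy [-25.1  39.4] z 61.6 F along/across/z [-0.9  0.2] 0.2 gap 0.00229307500765797 q [-1.000e-04  7.718e-01  6.359e-01 -1.000e-04]
```

Request:
{"name": "servo_tool", "arguments": {"increments": [[[0,-0.1,0,0,0,0,0],[0,-0.1,0,0,0,0,0]]]}}

```text
clock: 11.58
eef_pos: [531.8, 107.4, 61.7]
ee_rot: [0.0, 0.772, 0.636, 0.0]
wrist_force: [1.8, -1.1, -1.1]
finger_gap: 0.004
grip_force: 1.5
```

Request:
{"name": "servo_tool", "arguments": {"increments": [[[0,-0.1,0,0,0,0,0],[0,0,0,0,0,0,0]]]}}

```text
clock: 11.82
eef_pos: [531.7, 107.4, 61.8]
ee_rot: [0.001, 0.772, 0.636, 0.001]
wrist_force: [4.8, -1.1, -5.0]
finger_gap: 0.002
grip_force: 2.7
```

Request:
{"name": "servo_tool", "arguments": {"increments": [[[0,-0.1,0,0,0,0,0],[0,0,0,0,0,0,0]]]}}

```text
clock: 12.08
eef_pos: [531.6, 107.4, 62.0]
ee_rot: [0.001, 0.772, 0.636, 0.001]
wrist_force: [9.4, -1.6, -7.7]
finger_gap: 0.008
grip_force: 4.6
```

```bash
python3 -c "
from h import *
st()"
```

```text
t 12.075 dimmer xy [-26.9  39.4] z 62.0 F along/across/z [9.5 0.2] -7.7 gap 0.008222625951857923 q [0.0014 0.7719 0.6358 0.0015]
```

The TCP stopped moving while force kept rising, so the off stop is reached where expected. I back off, lift over the cap, and come down on the near side.

Request:
{"name": "servo_tool", "arguments": {"increments": [[[0,0.5,0,0,0,0,0],[0,0.6,0,0,0,0,0],[0,0,-2,0,0,0,0],[0,0,-2.5,0,0,0,0],[0,0,-2,0,0,0,0],[0,-2,0,0,0,0,0],[0,-2,0,0,0,0,0],[0,-2,0,0,0,0,0],[0,-1.2,0,0,0,0,0],[0,0,0,0,0,0,0],[0,0,0,0,0,0,0]]]}}

```text
clock: 13.45
eef_pos: [470.5, 119.4, 126.9]
ee_rot: [0.0, 0.772, 0.636, 0.0]
wrist_force: [0.5, -0.4, 0.1]
finger_gap: 0.005
grip_force: 0.0
```

```bash
python3 - <<'E'
from h import *
st()
cv2.imwrite("pics/s3.png",cv2.resize(cv2.cvtColor(manip.capture("side"),cv2.COLOR_RGB2BGR)[130:290,190:390],(750,600)))
E
```

```text
t 13.45 dimmer xy [-89.2  39.6] z 126.9 F along/across/z [ 0.6 -0.3] 0.1 gap 0.005112527042748473 q [2.000e-04 7.718e-01 6.359e-01 3.000e-04]
```

View pics/s3.png

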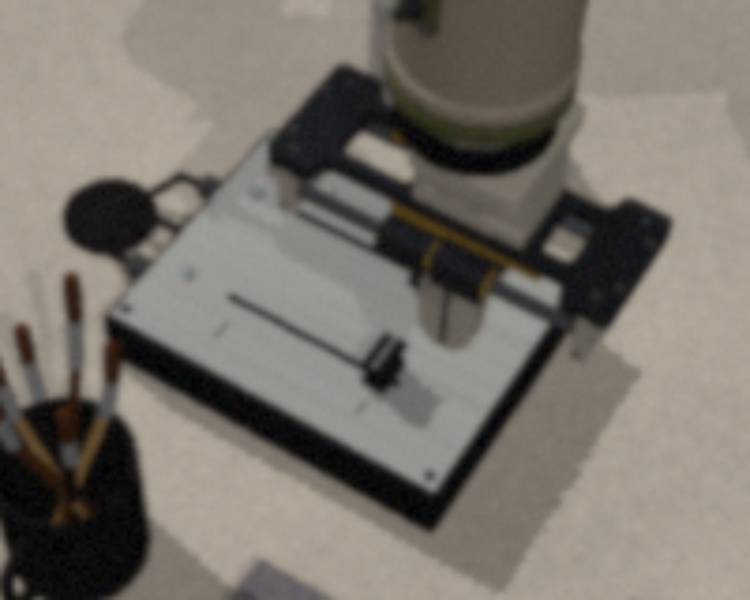

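The left cap now sits at about (383,362), at the near end of the slot by the off mark, and the fingers hover on its near side. I descend and push up.

Request:
{"name": "servo_tool", "arguments": {"increments": [[[0,0,2.5,0,0,0,0],[0,0,2,0,0,0,0],[0,0,1,0,0,0,0],[0,0,1,0,0,0,0],[0,0.3,0,0,0,0,0],[0,0.3,0,0,0,0,0],[0,0.3,0,0,0,0,0],[0,0.3,0,0,0,0,0],[0,0.2,0,0,0,0,0],[0,0,0,0,0,0,0]]]}}

```text
clock: 14.75
eef_pos: [483.7, 116.7, 61.7]
ee_rot: [0.0, 0.772, 0.636, 0.0]
wrist_force: [0.2, 0.5, 0.7]
finger_gap: 0.003
grip_force: 0.0
```

Request:
{"name": "servo_tool", "arguments": {"increments": [[[0,0.1,0,0,0,0,0],[0,0.1,0,0,0,0,0]]]}}

```text
clock: 15.0
eef_pos: [485.5, 116.4, 61.6]
ee_rot: [-0.0, 0.772, 0.636, -0.0]
wrist_force: [-0.1, 0.3, 0.0]
finger_gap: 0.004
grip_force: 0.0
```

Request:
{"name": "servo_tool", "arguments": {"increments": [[[0,0.1,0,0,0,0,0],[0,0.1,0,0,0,0,0]]]}}

```text
clock: 15.25
eef_pos: [487.3, 116.1, 61.6]
ee_rot: [-0.0, 0.772, 0.636, -0.0]
wrist_force: [-4.1, 0.6, 2.3]
finger_gap: 0.004
grip_force: 1.8
```

Request:
{"name": "servo_tool", "arguments": {"increments": [[[0,0.1,0,0,0,0,0],[0,0.1,0,0,0,0,0]]]}}

```text
clock: 15.5
eef_pos: [488.1, 115.9, 61.6]
ee_rot: [-0.001, 0.772, 0.636, -0.001]
wrist_force: [-10.5, 1.4, 8.7]
finger_gap: 0.008
grip_force: 5.7
```

```bash
python3 -c "
from h import *
st()"
```

```text
t 15.5 dimmer xy [-71.3  39.5] z 61.6 F along/across/z [-10.6  -0.7] 8.7 gap 0.0078574011620489 q [-0.0011  0.7717  0.6359 -0.0011]
```

Request:
{"name": "servo_tool", "arguments": {"increments": [[[0,0.1,0,0,0,0,0],[0,0.1,0,0,0,0,0],[0,0.1,0,0,0,0,0]]]}}

```text
clock: 15.88
eef_pos: [492.0, 115.1, 61.6]
ee_rot: [-0.0, 0.772, 0.636, -0.0]
wrist_force: [-2.5, 0.3, 2.9]
finger_gap: 0.004
grip_force: 1.6
```

Request:
{"name": "servo_tool", "arguments": {"increments": [[[0,0.1,0,0,0,0,0],[0,0.1,0,0,0,0,0],[0,0.1,0,0,0,0,0]]]}}

```text
clock: 16.25
eef_pos: [495.8, 114.4, 61.7]
ee_rot: [0.0, 0.772, 0.636, 0.0]
wrist_force: [0.1, -0.4, -0.1]
finger_gap: 0.005
grip_force: 0.0
```

Request:
{"name": "servo_tool", "arguments": {"increments": [[[0,0.1,0,0,0,0,0],[0,0.1,0,0,0,0,0],[0,0.1,0,0,0,0,0]]]}}

```text
clock: 16.62
eef_pos: [498.4, 113.9, 61.6]
ee_rot: [0.0, 0.772, 0.636, 0.0]
wrist_force: [0.3, -0.0, -0.4]
finger_gap: 0.007
grip_force: 0.0
```

Request:
{"name": "servo_tool", "arguments": {"increments": [[[0,0.1,0,0,0,0,0],[0,0.1,0,0,0,0,0],[0,0.1,0,0,0,0,0]]]}}

```text
clock: 17.0
eef_pos: [501.0, 113.4, 61.6]
ee_rot: [-0.0, 0.772, 0.636, -0.0]
wrist_force: [-4.4, -0.0, 2.4]
finger_gap: 0.003
grip_force: 1.8
```

Request:
{"name": "servo_tool", "arguments": {"increments": [[[0,0.1,0,0,0,0,0],[0,0.1,0,0,0,0,0],[0,0.1,0,0,0,0,0]]]}}

```text
clock: 17.38
eef_pos: [502.8, 113.1, 61.6]
ee_rot: [-0.001, 0.772, 0.636, -0.001]
wrist_force: [-8.0, 1.3, 6.3]
finger_gap: 0.008
grip_force: 3.9
```

```bash
python3 -c "
from h import *
st()"
```

```text
t 17.375 dimmer xy [-56.2  39.5] z 61.6 F along/across/z [-8.1 -0.2] 6.3 gap 0.008163057721949004 q [-0.0011  0.7717  0.636  -0.0011]
```

One click is counted, with re-contact 14 mm on. Next is the second click.

Request:
{"name": "servo_tool", "arguments": {"increments": [[[0,0.1,0,0,0,0,0],[0,0.1,0,0,0,0,0],[0,0.1,0,0,0,0,0]]]}}

```text
clock: 17.75
eef_pos: [507.2, 112.2, 61.6]
ee_rot: [0.0, 0.772, 0.636, 0.0]
wrist_force: [-1.8, 0.3, 0.5]
finger_gap: 0.006
grip_force: 0.9
```

Request:
{"name": "servo_tool", "arguments": {"increments": [[[0,0.1,0,0,0,0,0],[0,0.1,0,0,0,0,0],[0,0.1,0,0,0,0,0]]]}}

```text
clock: 18.12
eef_pos: [510.4, 111.5, 61.7]
ee_rot: [0.0, 0.772, 0.636, 0.0]
wrist_force: [-0.6, -0.1, -0.7]
finger_gap: 0.005
grip_force: 0.0
```

Request:
{"name": "servo_tool", "arguments": {"increments": [[[0,0.1,0,0,0,0,0],[0,0.1,0,0,0,0,0],[0,0.1,0,0,0,0,0]]]}}

```text
clock: 18.5
eef_pos: [513.1, 111.0, 61.6]
ee_rot: [-0.0, 0.772, 0.636, 0.0]
wrist_force: [-0.2, -0.1, -1.1]
finger_gap: 0.001
grip_force: 0.0
```

Request:
{"name": "servo_tool", "arguments": {"increments": [[[0,0.1,0,0,0,0,0],[0,0.1,0,0,0,0,0],[0,0.1,0,0,0,0,0]]]}}

```text
clock: 18.88
eef_pos: [515.2, 110.6, 61.6]
ee_rot: [-0.001, 0.772, 0.636, -0.001]
wrist_force: [-8.1, 1.2, 6.2]
finger_gap: 0.005
grip_force: 4.0
```

```bash
python3 -c "
from h import *
st()"
```

```text
t 18.875 dimmer xy [-43.7  39.4] z 61.6 F along/across/z [-8.2 -0.4] 6.2 gap 0.004661266791915514 q [-7.000e-04  7.718e-01  6.359e-01 -7.000e-04]
```

The second click has seated, with contact at about -44. Now I push to the third and stop as soon as the force vanishes.

Request:
{"name": "servo_tool", "arguments": {"increments": [[[0,0.1,0,0,0,0,0],[0,0.1,0,0,0,0,0],[0,0.1,0,0,0,0,0]]]}}

```text
clock: 19.25
eef_pos: [518.0, 110.1, 61.6]
ee_rot: [-0.001, 0.772, 0.636, -0.001]
wrist_force: [-5.2, 0.7, 4.8]
finger_gap: 0.0
grip_force: 2.5
```

Request:
{"name": "servo_tool", "arguments": {"increments": [[[0,0.1,0,0,0,0,0],[0,0.1,0,0,0,0,0]]]}}

```text
clock: 19.5
eef_pos: [520.9, 109.5, 61.6]
ee_rot: [-0.0, 0.772, 0.636, 0.0]
wrist_force: [-1.7, -0.2, 1.2]
finger_gap: 0.003
grip_force: 0.9
```

Request:
{"name": "servo_tool", "arguments": {"increments": [[[0,0,0,0,0,0,0],[0,0,0,0,0,0,0]]]}}

```text
clock: 19.75
eef_pos: [521.2, 109.4, 61.7]
ee_rot: [0.0, 0.772, 0.636, 0.0]
wrist_force: [0.8, 0.6, 0.1]
finger_gap: 0.01
grip_force: 0.0
```

```bash
python3 -c "
from h import *
st()"
```

```text
t 19.75 dimmer xy [-37.5  39.4] z 61.7 F along/across/z [0.7 0.7] 0.1 gap 0.00974587651297785 q [2.000e-04 7.718e-01 6.358e-01 2.000e-04]
```

The force is gone at the hump. I nudge 3 mm more to be sure it snapped; seated contact would only come at about -30.

Request:
{"name": "servo_tool", "arguments": {"increments": [[[0,0.1,0,0,0,0,0],[0,0.1,0,0,0,0,0],[0,0.1,0,0,0,0,0],[0,0,0,0,0,0,0]]]}}

```text
clock: 20.25
eef_pos: [524.0, 108.9, 61.7]
ee_rot: [0.0, 0.772, 0.636, 0.0]
wrist_force: [-0.5, -0.3, 0.9]
finger_gap: 0.006
grip_force: 0.0
```

Request:
{"name": "servo_tool", "arguments": {"increments": [[[0,-0.8,0,0,0,0,0],[0,-0.8,0,0,0,0,0],[0,0,-2.5,0,0,0,0],[0,0,-4,0,0,0,0],[0,0,-4,0,0,0,0],[0,-4,-2,0,0,0,0],[0,-4,-2,0,0,0,0],[0,-4,0,0,0,0,0],[0,-2,0,0,0,0,0],[0,0,0,0,0,0,0],[0,0,0,0,0,0,0]]]}}

```text
clock: 21.62
eef_pos: [371.1, 138.7, 206.7]
ee_rot: [0.0, 0.772, 0.636, 0.0]
wrist_force: [0.1, -0.7, 0.9]
finger_gap: 0.005
grip_force: 0.0
```

```bash
python3 - <<'E'
from h import *
st()
t=cv2.cvtColor(manip.capture("top"),cv2.COLOR_RGB2BGR);s=cv2.cvtColor(manip.capture("side"),cv2.COLOR_RGB2BGR)
cv2.imwrite("pics/t4f.png",t);cv2.imwrite("pics/s4f.png",s)
cv2.imwrite("pics/s4.png",cv2.hconcat([cv2.resize(t[140:295,220:350],(390,465)),cv2.resize(s[155:275,205:355],(400,465))]))
E
```

```text
t 21.625 dimmer xy [-190.5   39.6] z 206.7 F along/across/z [ 0.2 -0.6] 0.9 gap 0.0049631558314018765 q [2.000e-04 7.717e-01 6.359e-01 3.000e-04]
```

View pics/s4.png

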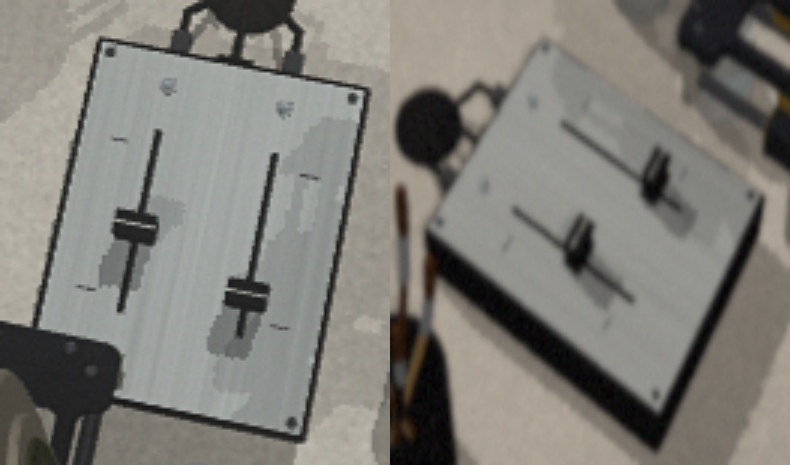

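The left cap now stands near crop (135,227), mid-slot. The right cap is unchanged at (247,294). I check the travel in numbers and sign off if it agrees.

```bash
python3 - <<'E'
from h import *
g=cv2.imread("pics/t4f.png",0)
sub=g[205:225,255:276];m=np.zeros_like(g)
# white line: bright pixels inside the closed dark cap blob
b=(g<60).astype(np.uint8);c=cv2.morphologyEx(b,cv2.MORPH_CLOSE,np.ones((5,3)))
w=(c>0)&(g>95);ys,xs=np.nonzero(w[205:225,258:274])
px=[xs.mean()+258,ys.mean()+205];p=(cast("top",[px],75)[0,:2]-C)@np.c_[X,Y]
v=p[0]+49;print(px,p,"travel",v)
if abs(v-42)<3.5: print(manip.sign_off())
E
```

```text
[np.float64(265.06666666666666), np.float64(214.33333333333334)] [-6.8803142  36.79944574] travel 42.119685795316336
the job is handed in; nothing more can be done
None
```

The left fader was pushed down to the off stop, then up three clicks, and it now sits in the third click (about 42 mm of travel measured from the camera); the right fader looked unmoved, the arm was clear, and the job is handed in.

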